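Hang the grill press on the sprung pull-down hook over the plancha

ROBOT

A 6-joint arm with a two-finger parallel gripper is mounted at the origin on the work surface. World frame = base frame: x ahead of the robot, y to its left, z up, the work surface at z = 0. Lengths are in mm, angles in rad, forces in N, time in s.
With the tool pointing down it reaches from about 325 to 900 mm from the base axis. Payload 6.1 kg.
Tool frame: the origin (TCP) lies on the centre line of the jaws, within the pads' length; the fingertips stand bot.tips_ahead ahead of it and the grasp point (between the pads) lies 5 mm behind it (bot.tips_ahead is the distance from the TCP to the fingertips, in mm); x points along the fingers, y is the direction in which the jaws open and shut, and the axes are right-handed (so a half turn about x gives the same grasp; the last joint's range is limited). The gripper opens to 87 mm and grips with 3 to 60 N. Pads are 19 mm wide; open, the fingers measure 117 mm over their backs; the gripper's body (75 mm by 190 mm) begins 51 mm behind the grasp point.
Start: joints at [-1.387, 0.22, 1.526, -0, 1.395, -0.126], TCP at [190.535, -595.241, 236.538] pointing down, gripper open.
Joint ranges: [-2.98, 2.98], [-0.91, 2.08], [0.09, 2.57], [-1.24, 4.39], [0.2, 2.65], [-2.68, 2.68]. Speed limits (rad/s): [2.57, 2.57, 3.01, 3.14, 3.14, 3.14].

INTERFACE

Orientations are given as [roll, pitch, yaw] about the fixed x, y, z axes, in that order (R = Rz(yaw) Ry(pitch) Rx(roll)).
In Python, from bench import bot gives the robot as it stands. The module is installed in compiled form; this text tells all that it offers.
- The arm moves only by the shell command python3 -m crank 'ROWS' [OPENING] [FORCE]. ROWS is JSON, one flat list of numbers, 4 for each row, row after row: the shift along the tool's x, y, z in mm, then the turn about the tool's x in degrees. In form: [tx, ty, tz, turn, tx, ty, tz, turn, ...]. A call has 1 to 12 rows; each row is the pose to reach, as a shift and turn from the pose commanded when the call began, along the tool's axes at that moment; what a row does not reach only later rows make up. A row lasts 1/8 s, in which the tool goes at most 62.5 mm and 10.7 degrees, less where a joint would pass 70% of its speed; a pose out of reach is approached as far as the arm can. A call with a gripper value outside its range is refused whole. OPENING is the opening, from -1 (shut) to 1 (fully open), set as the call begins (- or left out, the last holds). The fingers move at their own pace and stop on an object; FORCE is the grip in N (left out, the last holds). Time passes only in rows, so rows that repeat a pose let the fingers close. It gives the time, the measured TCP pose, the force and the opening at its end, in the units of the state.
- bot.get_state(): the state, without advancing time (a new reading comes with each control period).
- bot.camera(name): name is "scene" or "top" or "wrist"; returns a dict with "image" (384x512x3 uint8, red, green, blue), "depth" (384x512 float32, mm along the optical axis (not along the pixel's ray), 0 where there is no reading), "fx", "fy", "cx", "cy" (pixels), "k1" (the pictures are not rectified: a ray, as slopes to the right and down, at radius r is drawn at 1 + k1 r^2 times it, then the intrinsics apply), "world_from_camera" (4x4, takes a point from camera to world coordinates). Camera axes: x right, y up, looking along -z (the intrinsics and any distortion apply to the point x, -y, -z); pixel columns grow to the right and rows downward; lengths in mm; the calibration is good to about 2 mm. A picture is of the moment at which its call begins.
- bot.sign_off(): hands the job in, once; it reports no verdict.
Trained networks look in the newest picture that a camera, given by its name, has taken for a name from the list of things; names that differ only in an ending like _2 or _b are one class to them, and where a whole thing is asked for, a point or a joint stands for the part that bears it (a point fixed in the world has none). Each returns a list of dicts, best first, with "score" (0 to 1); they miss things now and then, are a little off and sometimes report something else, mostly with a low value. They report only what shows in the picture. A call takes as long as a camera call. They do not tell look-alikes from the thing itself.
- bot.look_for(camera, query): "rect" ([centre column, centre row, width, height] in pixels, round what is visible of it).
- bot.cut_out(camera, query): "pixels" (384x512 bool, what is visible of it) and "rect" ([centre column, centre row, width, height] in pixels, round what is visible of it).
The state is a dict: "time_s": time; "joints": joint angles; "qvel": joint speeds; "effort": joint torques, N m; "ee_pos": TCP position; "tcp_rot": TCP orientation; "force": force on the tool from outside, world axes, zero at the start; "torque": the same for the moment, N m; "finger_gap": finger opening in mm.
Only numpy, scipy, OpenCV 4.12 (cv2) and the standard library are available. Lean on these libraries where they do the work, as an engineer would, in place of code of your own. Each camera call takes 0.05 s, during which the arm holds its last target. There are 200 camera calls.

TASK

Hang the steel grill press on the sprung pull-down hook that rides on the rail over the plancha: take the hook by its wooden grip, draw it down beside the press, run it along the rail so that the press's handle bar goes in past the brass gate, and bring it up so that the bar lies in the bowl of the hook with the gate shut behind it. The weight of the press is not known, so ease the hook up until the spring carries the press clear of the plate all by itself, and only then let go: neither the hook may fly up nor the press jump, drop or swing faster than about 8 cm a second. Do not drag the press along the plate or force the hook hard against it, and leave the other things on the counter where they are.

Things in the scene. Friction and masses are not known exactly. Their poses are not given: they have to be found in the camera images.
- station: fixed plancha: dark steel griddle plate (280 x 520 mm, top 16 mm above the counter), and over it a rail (24 x 30 mm, 820 mm long, centre 655 mm up) on two swan-neck posts (feet at x +170, y -398/+398 mm). Origin on the counter right below the rail's middle; x away from the robot, y along the rail, z up. Turned a few degrees from start to start.
- trolley: black trolley on the rail with an upright spring tube (28 mm across, lower end 345 mm above the counter) that carries the hook. Runs along the station's y, at most 200 mm either way from the middle, about 1.2 N friction; cannot turn or leave the rail. Origin on the tube's axis, 300 mm above the counter.
- hook (a joint): how far the sprung rod with the hook is drawn down, m: 0 retracted (hook_bowl then 255 mm above the counter), 0.205 at the lower stop. Net upward pull of the empty hook 2.3 N at 0, growing 50 N per m (12.3 N at 0.2), friction 0.2 N. It latches nowhere: let go, it flies up.
- hook_bowl (a point): centre of a 12 mm bar seated in the bowl of the steel hook, straight below the rod. Axes as the station's. Hook: 8 mm round bar bent in the y-z plane; underside 16 mm below this point, back at y -14 to -22 mm, upturned tip at y +18 mm reaching 8 mm above this point; hook block and pull arm from 54 mm above it. The mouth looks to +y, shut by the brass gate.
- hook_entry (a point): 19 mm above hook_bowl and 2 mm to +y: where the bar's centre should be (within 5 mm) when it has been pushed in past the gate. The bar enters level from the +y side (the hook runs to +y). From here the hook must rise 18 mm or a little more against the bar: the bar sinks into the bowl and the gate springs shut above it.
- gate (a joint): angle of the hook's sprung brass gate, rad: 0 shut, about 0.6 to 0.8 pressed in by a bar at hook_entry. Hinged 44 mm above hook_bowl at y +3 mm, reaching down to the inside of the tip; swings inwards (to -y) only. Pushing a bar in takes about 0.5 N.
- pull_grip (a point): middle of the upright wooden grip (24 mm across, flat top 20 mm above this point) that pulls the hook; 120 mm in front (-x) of the rod, 88 mm above hook_bowl. It stands on a 10 mm arm that runs to the rod at +x, the arm's top 21 mm below this point. Free from above and on both y sides. Axes as the station's.
- press_bar (a point): centre of the grill press's handle bar: 12 mm round, along this point's x for 84 mm between uprights at x -52/+52 mm, free gap of 60 mm below it. The press stands loose on the griddle under the rail, its bar roughly square to the rail. Mass 0.31 to 0.93 kg, unknown; a light one slides when pushed with 1.5 N.
- press: the steel grill press: plate 130 mm along x, 100 mm along y, 6 mm thick, handle bar 72 mm up. Origin at the centre of the plate's underside, x along the handle bar, z up.
- salt_cellar: glass salt cellar with a wooden lid, 62 mm across, 59 mm high, standing on the front of the griddle plate. To be left alone. Origin at the centre of its underside
- egg_ring: steel egg ring, 90 mm across, 18 mm high, with a small tab, lying on the front of the griddle plate. To be left alone. Origin at the centre of its underside
- paella_pan: small steel paella pan with two red loop handles, 220 mm across, 48 mm high, on the left of the counter. To be left alone. Origin at the centre of its underside
- pepper_mill: dark wooden pepper mill, 172 mm high, on the left of the counter. To be left alone. Origin at the centre of its underside
- slotted_spoon: stainless slotted spoon lying flat, 280 mm long, on the right of the counter. To be left alone. Origin at the centre of its underside
- olive_paddle: olive wood stirring paddle lying flat, 330 mm long, on the right of the counter. To be left alone. Origin at the centre of its underside
There are look-alikes about, which are no part of the job. Leave any blue or pink look-alike of the press alone.

How it is judged (in metres and radians):
On the way, in this order (a step that is already met when the one before it is completed fails the run):
1. the hook is drawn down at least 15 cm (value of joint hook above 0.15 m), for 0.1 s.
2. the handle bar lies in the bowl of the hook with the gate shut behind it (y of press_bar in the frame of hook_bowl between -0.012 and 0.012 m and z of press_bar in the frame of hook_bowl between -0.01 and 0.01 m and x of press_bar in the frame of hook_bowl between -0.035 and 0.035 m and value of joint gate below 0.15 rad), for 0.1 s.
At the end, for the whole second after the job is handed in: The press hangs at rest (under 5 cm/s) on the hook alone: bar centre within 12 mm along the rail, 10 mm in height and 35 mm across it of the bowl point, gate shut (under 0.15 rad), plate over 15 mm clear of the griddle and within 0.2 rad of level; hook not moving (under 4 cm/s) (all of step 2 and height (world z) of press_bar above 0.103 m and angle between press's own z axis and vertical below 0.2 rad and linear speed of press below 0.05 m/s and velocity of joint hook between -0.04 and 0.04 m/s); the robot touches nothing.
It fails at once if the hook goes up faster than 0.08 m/s (velocity of joint hook below -0.08 m/s).
It fails at once if the press moves faster than 0.08 m/s (jumps, drops, swings, is knocked) (linear speed of press above 0.08 m/s).
It fails at once if the press is dragged more than 30 mm along the plate (distance of press from where it was at the start of the episode above 0.03 m and height (world z) of press below 0.022 m).
It fails at once if the hook is forced against the press with more than 18 N (contact force between trolley and press above 18 N).
It fails at once if another thing on the counter is moved more than 25 mm (distance of any of salt_cellar, egg_ring, paella_pan, pepper_mill, slotted_spoon, olive_paddle from where it was at the start of the episode above 0.025 m).
It also fails if it takes over 69 s, if anything falls off the work surface, if the arm or the gripper's body presses on something with over 40 N, if the wrist force passes 120 N, or if a joint passes its speed limit or range.

## Working session

There is one attempt and no reset: what is moved stays moved. The work goes in short steps, Python scripts to look and compute and a shell command to move; the robot and the scene stay as the last step left them, time stands still between calls to the robot, and variables do not carry over. Pictures are saved under pics/ and viewed, about 8 in all and at most 12, crops included, and the job is handed in when it is done.

```bash
mkdir -p pics; cat > h.py <<'E'
import numpy as np, cv2
from bench import bot
from scipy.spatial.transform import Rotation as R
def rays(c):
    v,u=np.mgrid[0:384,0:512].astype(float)
    K=np.array([[c["fx"],0,c["cx"]],[0,c["fy"],c["cy"]],[0,0,1.]])
    xd=(u-c["cx"])/c["fx"]; yd=(v-c["cy"])/c["fy"]; x,y=xd.copy(),yd.copy()
    for _ in range(15):
        f=1+c["k1"]*(x*x+y*y); x,y=xd/f,yd/f
    return x,y
def cloud(c):
    x,y=rays(c); d=c["depth"].astype(float)
    P=np.stack([x*d,-y*d,-d,np.ones_like(d)],-1)@c["world_from_camera"].T
    P=P[...,:3]; P[d<=0]=np.nan; return P
def save(c,name,crop=None,s=1):
    im=c["image"][:,:,::-1]
    if crop: u0,v0,u1,v1=crop; im=im[v0:v1,u0:u1]
    cv2.imwrite("pics/"+name,cv2.resize(im,None,fx=s,fy=s,interpolation=cv2.INTER_CUBIC))
E
python3 - <<'E'
from h import *
s=bot.get_state(); print(s, bot.tips_ahead)
ims=[]
for n in ["scene","top"]:
    c=bot.camera(n); P=cloud(c); np.savez(f"{n}.npz",P=P,im=c["image"])
    ims.append(c["image"][:,:,::-1]); print(n,c["world_from_camera"].round(2).tolist(),c["fx"],c["k1"])
    for q in ["press","hook","trolley","pull_grip","station","salt_cellar","egg_ring"]:
        for r in bot.cut_out(n,q)[:3]:
            m=r["pixels"]; p=P[m]; 
            print(n,q,round(r["score"],2),np.round(r["rect"]),m.sum(),np.nanmedian(p,0).round(0),np.nanpercentile(p,[3,97],axis=0).round(0).tolist())
cv2.imwrite("pics/a.png",np.hstack([cv2.resize(ims[0],(512,384)),]) if 0 else cv2.resize(ims[0],(800,600)))
cv2.imwrite("pics/b.png",cv2.resize(ims[1],(800,600)))
E
```

```text
{'time_s': 0.0, 'joints': array([-1.38709399e+00,  2.21217056e-01,  1.52762955e+00,  2.68398977e-06,
        1.39466193e+00, -1.26116862e-01]), 'qvel': array([-0.00048158, -0.00156307,  0.00083378, -0.00155425, -0.00012095,
        0.00281771]), 'effort': array([-2.74062892e-03, -4.94618082e+01, -3.87373281e+01,  6.96976692e-02,
        5.73604612e-02, -1.71680340e-04]), 'ee_pos': array([ 190.43255254, -594.6624001 ,  235.43307016]), 'tcp_rot': array([-1.69829196,  1.56888044,  1.75311942]), 'force': array([ 0.94023416,  0.25161862, -0.82957591]), 'torque': array([0.02641807, 0.0104001 , 0.03911877]), 'finger_gap': 87.26930671591471} 14.0
scene [[-0.18, -0.74, 0.65, 1272.85], [0.98, -0.14, 0.1, 127.24], [0.02, 0.66, 0.75, 1196.81], [0.0, 0.0, 0.0, 1.0]] 409.90612414003783 0.01734352987209455
scene press 0.74 [277. 281.  36.  50.] 1189 [636. 103.  21.] [[570.0, 56.0, 16.0], [692.0, 149.0, 93.0]]
scene press 0.73 [198. 183.  34.  32.] 690 [ 254. -253.    5.] [[189.0, -305.0, -1.0], [311.0, -207.0, 76.0]]
scene press 0.62 [358. 198.  36.  32.] 531 [211. 343.   5.] [[157.0, 301.0, -2.0],
[... 1290 characters left out ...]
. 551.] [[506.0, -6.0, -1.0], [827.0, 64.0, 674.0]]
top pull_grip 0.66 [248. 155.  12.  37.] 167 [587.  27. 319.] [[501.0, 14.0, 11.0], [682.0, 44.0, 362.0]]
top pull_grip 0.52 [256. 128. 293. 156.] 13504 [626. -15.  20.] [[418.0, -398.0, 6.0], [804.0, 395.0, 670.0]]
top station 0.73 [255. 130. 293. 158.] 14157 [626. -11.  19.] [[416.0, -399.0, 3.0], [809.0, 396.0, 670.0]]
top salt_cellar 0.55 [223. 181.  17.  16.] 154 [507. 135.  63.] [[482.0, 110.0, 47.0], [534.0, 160.0, 72.0]]
top egg_ring 0.72 [372. 198.  60.  21.] 346 [ 437. -453.    4.] [[414.0, -660.0, -4.0], [478.0, -405.0, 12.0]]
top egg_ring 0.65 [232. 155.  24.  25.] 626 [626. 101.  21.] [[568.0, 57.0, 14.0], [688.0, 151.0, 93.0]]
```

View pics/a.png

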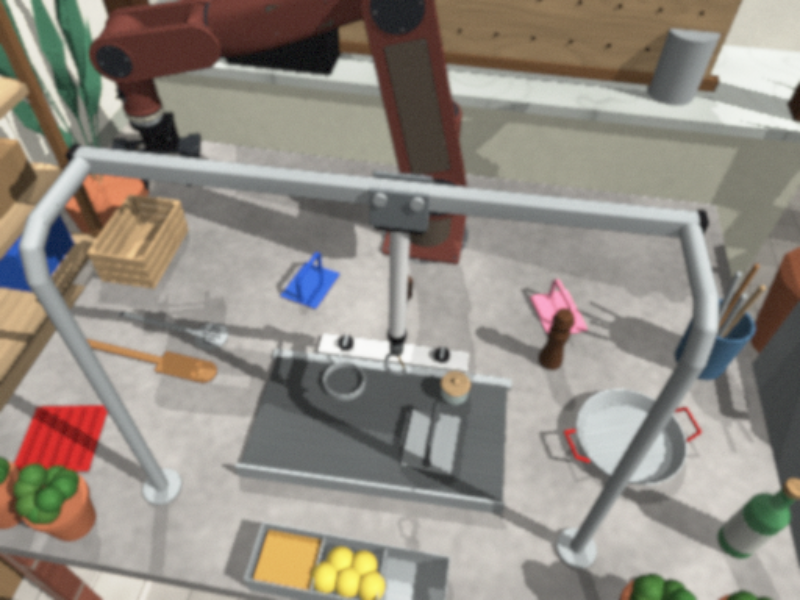

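View pics/b.png

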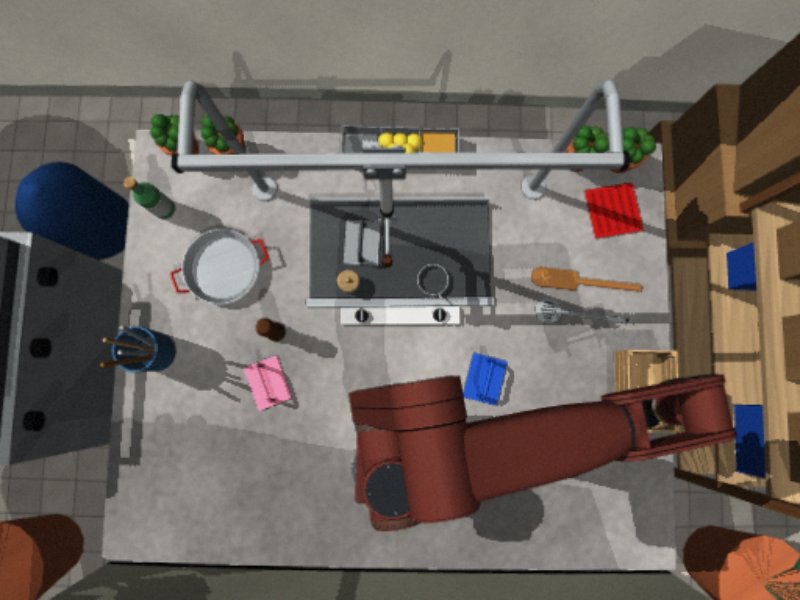

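```bash
python3 - <<'E'
from h import *
for n in ["scene","top"]:
    P=np.load(n+".npz")["P"].reshape(-1,3); P=P[~np.isnan(P).any(1)]
    r=P[(P[:,2]>655)&(P[:,2]<680)&(P[:,0]>550)&(abs(P[:,1])<390)&(abs(P[:,1]-27)>60)]
    vx=cv2.fitLine(r.astype(np.float32),cv2.DIST_HUBER,0,.01,.01).ravel(); vx*=np.sign(vx[1])
    a=np.arctan2(-vx[0],vx[1]); print(n,len(r),"rail yaw",a,"x at y=27:",vx[3]+(27-vx[4])*vx[0]/vx[1],r[:,2].mean())
    # griddle yaw via minAreaRect
    g=P[(P[:,2]>330)&(P[:,2]<375)&(abs(P[:,1]-27)<40)&(P[:,0]>480)&(P[:,0]<600)]
    if len(g): print(" grip top",len(g),np.median(g,0).round(1),g.min(0).round(),g.max(0).round())
    b=P[(P[:,2]>75)&(P[:,2]<105)&(abs(P[:,1]-101)<60)&(P[:,0]>560)&(P[:,0]<700)]
    if len(b)>5:
        l=cv2.fitLine(b.astype(np.float32),cv2.DIST_HUBER,0,.01,.01).ravel(); l*=np.sign(l[0]); print(" bar",len(b),b.min(0).round(),b.max(0).round(),l[:3].round(3),b.mean(0).round(1), 'yaw',np.arctan2(l[1],l[0]))
    q=P[(P[:,2]>15)&(P[:,2]<30)&(P[:,0]>560)&(P[:,0]<700)&(abs(P[:,1]-101)<60)]
    q=q[(q[:,2]>19)]; print(" plate",cv2.minAreaRect(q[:,:2].astype(np.float32)))
E
```

```text
scene 4465 rail yaw 0.026743094 x at y=27: 639.006 665.1198553113846
 grip top 42 [518.4  28.4 351.3] [501.  24. 330.] [523.  33. 365.]
 bar 129 [574.  95.  75.] [688. 109.  99.] [ 0.999 -0.029 -0.032] [638.6 102.3  89.9] yaw -0.0294059
 plate ((628.4949951171875, 100.16082763671875), (113.89385986328125, 133.68072509765625), 86.75904846191406)
top 2397 rail yaw 0.031767555 x at y=27: 626.9658 666.5901804689294
 grip top 41 [507.3  24.4 359. ] [498.  14. 334.] [519.  36. 369.]
 bar 72 [572.  98.  78.] [684. 110.  99.] [ 0.999 -0.035 -0.013] [624.3 103.8  89.8] yaw -0.035404734
 plate ((629.0252075195312, 100.81796264648438), (135.03955078125, 117.70027923583984), 1.4015216827392578)
```

```bash
cat >> h.py <<'E'
def Rt(s=None):
    s=s or bot.get_state(); return R.from_euler("xyz",s["tcp_rot"])
def shift(target,yaw):  # world target -> tool-axis shift & turn so that jaw axis lies at world angle yaw+90deg
    s=bot.get_state(); r=Rt(s); d=r.inv().apply(np.array(target)-s["ee_pos"])
    want=np.array([-np.sin(yaw),np.cos(yaw),0]); w=r.inv().apply(want); t=np.degrees(np.arctan2(w[2],w[1]))
    t=(t+90)%180-90
    print("shift",d.round(1),"turn",t.round(1),"(+-180)","ee",s["ee_pos"].round(1),"axes x,y,z:",r.as_matrix().T.round(3).tolist())
E
python3 -c "
from h import *
shift([508,25,440],0.03)"
```

```text
shift [-203.5 -493.9 -491.4] turn 16.0 (+-180) ee [ 190.5 -595.2  236.6] axes x,y,z: [[-0.0, -0.0, -1.0], [0.305, -0.952, 0.0], [-0.952, -0.305, 0.0]]
```

```bash
python3 -m crank '[-50,0,0,0,-100,0,0,0,-160,-30,-30,0,-203,-70,-70,2,-203,-110,-110,4,-203,-150,-150,6,-203,-190,-190,8,-203,-230,-230,10,-203,-270,-270,12,-203,-310,-310,14,-203,-350,-350,16,-203,-390,-390,16]' 1
```

```text
time_s: 2.3
ee_pos: [443.6, -103.1, 439.9]
tcp_rot: [2.633, 1.57, -0.478]
force: [0.5, -1.0, 0.3]
finger_gap: 87.2
```

```bash
python3 -c "
from h import *
shift([508,25,440],0.03)"
```

```text
shift [-1.000e-01 -1.262e+02 -6.820e+01] turn 0.0 (+-180) ee [ 443.6 -103.1  439.9] axes x,y,z: [[0.001, -0.001, -1.0], [0.03, -1.0, 0.001], [-1.0, -0.03, -0.001]]
```

```bash
python3 -m crank '[0,-35,-17,0,0,-75,-40,0,0,-110,-60,0,0,-126,-68,0,0,-126,-68,0,0,-126,-68,0,0,-126,-68,0]' 1 && python3 - <<'E'
from h import *
c=bot.camera("wrist"); P=cloud(c); np.savez("w1.npz",P=P,im=c["image"]); save(c,"w1.png",s=1.5)
print(c["world_from_camera"].round(2).tolist(),c["fx"])
for q in ["pull_grip","press","trolley"]:
    for r in bot.cut_out("wrist",q)[:3]:
        m=r["pixels"]; p=P[m]; print(q,round(r["score"],2),np.round(r["rect"]),m.sum(),np.nanpercentile(p,[3,50,97],axis=0).round(0).tolist())
E
```

```text
time_s: 3.18
ee_pos: [506.9, 22.0, 439.8]
tcp_rot: [2.269, 1.57, -0.844]
force: [-0.7, 0.1, -0.0]
finger_gap: 87.1
[[0.03, 0.96, 0.26, 577.91], [-1.0, 0.03, 0.01, 24.81], [0.0, -0.26, 0.96, 588.44], [0.0, 0.0, 0.0, 1.0]] 309.85074393656134
pull_grip 0.95 [255. 130.  41. 169.] 2464 [[502.0, 14.0, 255.0], [544.0, 25.0, 322.0], [627.0, 38.0, 364.0]]
press 0.88 [214.  75.  59.  83.] 4331 [[566.0, 58.0, 20.0], [625.0, 101.0, 23.0], [686.0, 150.0, 94.0]]
press 0.54 [386. 247.  15.   5.] 71 [[303.0, -270.0, 4.0], [307.0, -252.0, 6.0], [313.0, -236.0, 9.0]]
trolley 0.88 [252. 108.  60. 216.] 5129 [[504.0, 14.0, 273.0], [615.0, 26.0, 364.0], [626.0, 40.0, 462.0]]
```

View pics/w1.png

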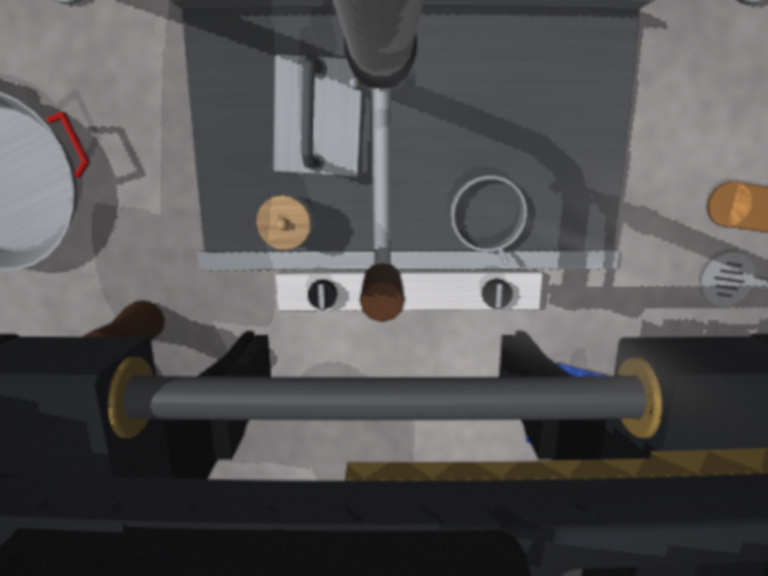

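```bash
python3 - <<'E'
from h import *
P=np.load("w1.npz")["P"].reshape(-1,3); P=P[~np.isnan(P).any(1)]
g=P[(P[:,2]>357)&(P[:,2]<372)&(abs(P[:,1]-25)<20)&(abs(P[:,0]-508)<25)]
print("grip top",len(g),g.min(0).round(1),g.max(0).round(1),cv2.minEnclosingCircle(g[:,:2].astype(np.float32)),np.median(g,0).round(1))
b=P[(P[:,2]>82)&(P[:,2]<105)&(abs(P[:,1]-103)<25)&(P[:,0]>560)&(P[:,0]<700)]
l=cv2.fitLine(b[:,:2].astype(np.float32),cv2.DIST_HUBER,0,.01,.01).ravel(); print("bar",len(b),b.min(0).round(),b.max(0).round(),l.round(3),np.median(b,0).round(1))
q=P[(P[:,2]>19)&(P[:,2]<27)&(P[:,0]>560)&(P[:,0]<700)&(abs(P[:,1]-101)<60)]; print("plate",cv2.minAreaRect(q[:,:2].astype(np.float32)))
rod=P[(P[:,2]>295)&(P[:,2]<320)&(abs(P[:,1]-25)<15)&(P[:,0]>540)&(P[:,0]<600)]
l=cv2.fitLine(rod[:,:2].astype(np.float32),cv2.DIST_HUBER,0,.01,.01).ravel();print("arm",len(rod),l.round(3),rod.min(0),rod.max(0))
shift([508,25.5,343],0.03)
E
```

```text
grip top 702 [497.8  12.  357.1] [520.3  35.3 365.3] ((508.7225646972656, 23.625019073486328), 11.987622261047363) [510.   23.8 362.9]
bar 581 [573.  97.  82.] [681. 112.  97.] [ 1.00000e+00 -2.80000e-02  6.26776e+02  1.03717e+02] [627.3 103.5  93. ]
plate ((629.364013671875, 100.79627990722656), (109.2727279663086, 136.07269287109375), 88.5946044921875)
arm 143 [ 9.92000e-01 -1.27000e-01  5.69389e+02  2.56470e+01] [540.50710824  20.28688128 316.59477682] [599.72520235  31.21484138 319.99865783]
shift [96.7 -3.  -1. ] turn -0.0 (+-180) ee [507.1  22.5 439.7] axes x,y,z: [[0.0, -0.0, -1.0], [0.03, -1.0, 0.0], [-1.0, -0.03, -0.0]]
```

```bash
python3 -m crank '[25,-1,-2,0,55,-1,-2,0,80,-1,-2,0,92,-1,-2,0,98,-1,-2,0,98,-1,-2,0]' 1 && python3 -m crank '[0,0,0,0,0,0,0,0,0,0,0,0,0,0,0,0,0,0,0,0,0,0,0,0,0,0,0,0]' -1 40; python3 -c "
from h import *
print(bot.get_state())"
```

```text
time_s: 4.12
ee_pos: [509.3, 24.1, 342.0]
tcp_rot: [3.016, 1.57, -0.095]
force: [0.2, 0.0, 0.3]
finger_gap: 86.9
time_s: 5.0
ee_pos: [509.1, 24.1, 341.5]
tcp_rot: [1.193, 1.571, -1.918]
force: [1.0, -3.8, -0.2]
finger_gap: 25.1
{'time_s': 5.0, 'joints': array([-1.07373985e-01, -1.07783571e-01,  1.67443642e+00, -1.53328899e-04,
        1.57497733e+00,  1.43286491e+00]), 'qvel': array([-0.00222144, -0.00018336,  0.00141351, -0.04147315, -0.00484244,
       -0.00039023]), 'effort': array([-4.44593048e-02, -3.49534070e+01, -4.01961493e+01,  1.72975184e-01,
       -5.34632604e-02,  4.41773009e-03]), 'ee_pos': array([509.13981659,  24.12516041, 341.51930498]), 'tcp_rot': array([ 1.1928771 ,  1.57063848, -1.91815876]), 'force': array([ 1.00062481, -3.76092521, -0.23309657]), 'torque': array([-0.83803428, -0.00431349,  0.03181038]), 'finger_gap': 25.09392049529574}
```

```bash
python3 -m crank '[4,0,0,0,14,0,0,0,28,0,0,0,43,0,0,0,58,0,0,0,73,0,0,0,88,0,0,0,103,0,0,0,118,0,0,0,132,0,0,0,144,0,0,0,154,0,0,0]' && python3 -m crank '[8,0,0,0,15,0,0,0,20,0,0,0,24,0,0,0,27,0,0,0,29,0,0,0,29,0,0,0,29,0,0,0]'; python3 - <<'E'
from h import *
c=bot.camera("scene"); P=cloud(c); np.savez("s2.npz",P=P,im=c["image"]); save(c,"s2.png",(200,150,340,330),4)
c=bot.camera("wrist"); P=cloud(c); np.savez("w2.npz",P=P,im=c["image"]); save(c,"w2.png",s=1.5)
E
```

```text
time_s: 6.5
ee_pos: [509.2, 24.1, 187.3]
tcp_rot: [2.786, 1.57, -0.325]
force: [-3.9, -1.1, 9.9]
finger_gap: 22.9
time_s: 7.5
ee_pos: [509.2, 24.1, 158.8]
tcp_rot: [2.706, 1.57, -0.405]
force: [-5.2, -1.1, 10.4]
finger_gap: 23.3
```

View pics/w2.png

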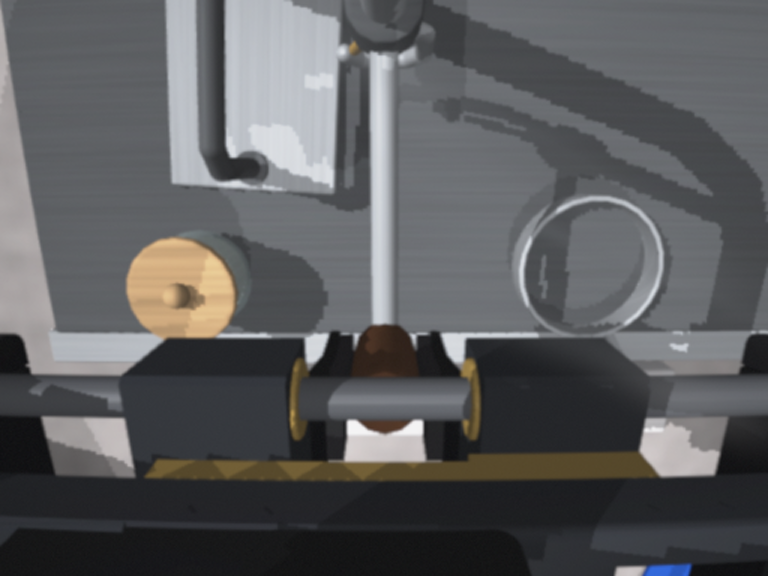

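View pics/s2.png

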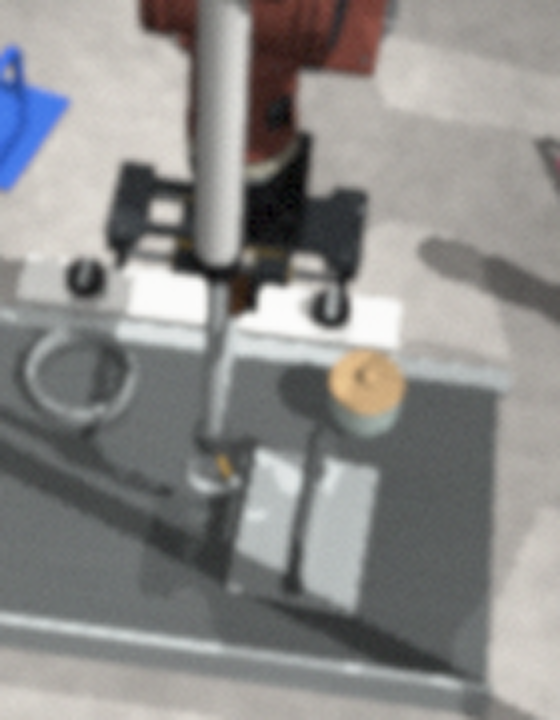

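```bash
python3 - <<'E'
from h import *
P1=np.load("w1.npz")["P"].reshape(-1,3)
for n in ["w2","s2"]:
    P=np.load(n+".npz")["P"].reshape(-1,3); P=P[~np.isnan(P).any(1)]
    a=P[(P[:,2]>115)&(P[:,2]<150)&(abs(P[:,1]-26)<12)&(P[:,0]>545)&(P[:,0]<605)]
    if len(a): print(n,"arm",len(a),np.percentile(a[:,2],[50,90,97]).round(1),np.median(a,0).round(1))
    for x in (560,580,600):
        t=a[abs(a[:,0]-x)<8]
        if len(t)>5: print("  x",x,"top z",np.percentile(t[:,2],95).round(1),"y",np.percentile(t[:,1],[5,95]).round(1))
    b=P[(P[:,2]>82)&(P[:,2]<105)&(abs(P[:,1]-103)<25)&(P[:,0]>560)&(P[:,0]<700)]
    for x in range(580,690,20):
        t=b[abs(b[:,0]-x)<6]
        if len(t)>3: print("  bar x",x,len(t),"y",np.percentile(t[:,1],[5,50,95]).round(1),"top",np.percentile(t[:,2],90).round(1))
    h=P[(P[:,2]>45)&(P[:,2]<112)&(P[:,0]>600)&(P[:,0]<660)&(abs(P[:,1]-28)<35)]
    print("  hook pts",len(h)); print(h[np.argsort(h[:,1])][::max(1,len(h)//25)].round(0).tolist())
P=P1[~np.isnan(P1).any(1)]
for x in (550,560,580,590):
    t=P[(abs(P[:,0]-x)<6)&(P[:,2]>290)&(P[:,2]<340)&(abs(P[:,1]-26)<12)]
    if len(t)>3: print("w1 arm x",x,np.percentile(t[:,2],95).round(1),np.percentile(t[:,1],[5,95]).round(1))
E
```

```text
w2 arm 2134 [139.2 140.4 140.8] [576.8  26.8 139.2]
  x 560 top z 140.6 y [21.8 30.7]
  x 580 top z 140.6 y [22.5 31.7]
  x 600 top z 140.8 y [23.2 32.2]
  bar x 580 322 y [ 99.9 103.7 110. ] top 94.0
  bar x 600 345 y [ 99.6 103.4 109.2] top 94.9
  bar x 620 381 y [ 98.6 102.5 108.6] top 94.8
  bar x 640 358 y [ 97.9 101.8 108. ] top 94.7
  hook pts 593
[[627.0, 7.0, 80.0], [629.0, 9.0, 111.0], [625.0, 10.0, 95.0], [625.0, 11.0, 106.0], [625.0, 12.0, 110.0], [625.0, 13.0, 107.0], [625.0, 14.0, 95.0], [626.0, 15.0, 77.0], [627.0, 15.0, 77.0], [628.0, 16.0, 76.0], [626.0, 17.0, 72.0], [625.0, 18.0, 67.0], [625.0, 20.0, 66.0], [626.0, 21.0, 67.0], [629.0, 36.0, 68.0], [629.0, 38.0, 68.0], [625.0, 39.0, 68.0], [626.0, 40.0, 92.0], [626.0, 41.0, 74.0], [628.0, 42.0, 93.0], [629.0, 43.0, 88.0], [626.0, 44.0, 79.0], [625.0, 45.0, 80.0], [624.0, 46.0, 78.0], [624.0, 48.0, 79.0], [626.0, 49.0, 79.0]]
s2 arm 19 [137.7 139.5 139.7] [565.2  27.6 137.7]
  x 560 top z 139.7 y [24.4 29.4]
  bar x 600 15 y [ 98.4 103.3 109. ] top 95.1
  bar x 620 12 y [ 97.9 102.5 108.4] top 94.3
  bar x 640 15 y [
[... 186 characters left out ...]
, 95.0], [636.0, 9.0, 86.0], [633.0, 11.0, 99.0], [635.0, 11.0, 108.0], [636.0, 12.0, 73.0], [636.0, 12.0, 92.0], [632.0, 14.0, 97.0], [633.0, 14.0, 75.0], [634.0, 15.0, 71.0], [633.0, 18.0, 71.0], [638.0, 18.0, 67.0], [632.0, 21.0, 64.0], [630.0, 23.0, 61.0], [630.0, 27.0, 62.0], [635.0, 28.0, 59.0], [632.0, 30.0, 55.0], [632.0, 32.0, 109.0], [631.0, 33.0, 65.0], [634.0, 34.0, 66.0], [632.0, 36.0, 98.0], [631.0, 36.0, 66.0], [629.0, 39.0, 71.0], [631.0, 39.0, 81.0], [634.0, 40.0, 73.0], [629.0, 42.0, 79.0], [633.0, 43.0, 67.0], [630.0, 45.0, 80.0], [633.0, 46.0, 74.0]]
w1 arm x 550 323.2 [20.6 30. ]
w1 arm x 560 323.2 [20.9 30.3]
w1 arm x 580 323.0 [21.6 30.7]
w1 arm x 590 323.2 [21.9 31. ]
```

```bash
python3 -m crank '[1.5,0,0,0,3.5,0,0,0,3.5,-2,0,0,3.5,-6,0,0,3.5,-12,0,0,3.5,-18,0,0,3.5,-24,0,0,3.5,-30,0,0,3.5,-36,0,0,3.5,-41,0,0,3.5,-44,0,0,3.5,-45,0,0]' && python3 -m crank '[0,-1,0,0,0,-3,0,0,0,-5,0,0,0,-7.5,0,0,0,-10,0,0,0,-12.5,0,0,0,-15,0,0,0,-17.5,0,0,0,-20,0,0,0,-22,0,0,0,-23,0,0,0,-23,0,0]' ; python3 - <<'E'
from h import *
c=bot.camera("scene"); P=cloud(c); np.savez("s3.npz",P=P,im=c["image"]); save(c,"s3.png",(200,180,340,320),4)
c=bot.camera("wrist"); P=cloud(c); np.savez("w3.npz",P=P,im=c["image"]); save(c,"w3.png",(140,0,400,200),3)
P=P.reshape(-1,3); P=P[~np.isnan(P).any(1)]
a=P[(P[:,2]>115)&(P[:,2]<150)&(abs(P[:,1]-94)<14)]
for x in (550,560,580,600):
    t=a[abs(a[:,0]-x)<6]
    if len(t)>5: print("  arm x",x,"top z",np.percentile(t[:,2],95).round(1),"y",np.percentile(t[:,1],[5,95]).round(1))
b=P[(P[:,2]>82)&(P[:,2]<105)&(abs(P[:,1]-103)<25)&(P[:,0]>560)&(P[:,0]<700)]
for x in range(560,690,10):
    t=b[abs(b[:,0]-x)<6]
    if len(t)>3: print("  bar x",x,len(t),"y",np.percentile(t[:,1],[5,50,95]).round(1),"top",np.percentile(t[:,2],90).round(1))
E
```

```text
time_s: 9.1
ee_pos: [507.8, 69.2, 155.4]
tcp_rot: [2.418, 1.57, -0.693]
force: [-4.4, -1.5, 11.9]
finger_gap: 23.4
time_s: 10.6
ee_pos: [507.0, 92.1, 155.4]
tcp_rot: [2.476, 1.571, -0.635]
force: [-4.3, -1.3, 11.9]
finger_gap: 23.0
  arm x 550 top z 137.1 y [89.5 98.6]
  arm x 560 top z 137.1 y [89.9 98.9]
  arm x 580 top z 137.0 y [90.6 99.9]
  arm x 600 top z 137.1 y [ 91.4 100.3]
  bar x 570 78 y [102.5 106.  110.3] top 86.7
  bar x 580 275 y [101.9 106.4 111.1] top 94.2
  bar x 590 287 y [102.1 106.4 110.6] top 94.9
  bar x 600 275 y [102.3 106.2 110.7] top 95.0
  bar x 610 263 y [102.5 106.3 110.3] top 94.9
  bar x 620 280 y [ 79.1 105.1 109.9] top 97.6
  bar x 630 25 y [ 83.1 108.5 109.9] top 95.5
```

View pics/w3.png

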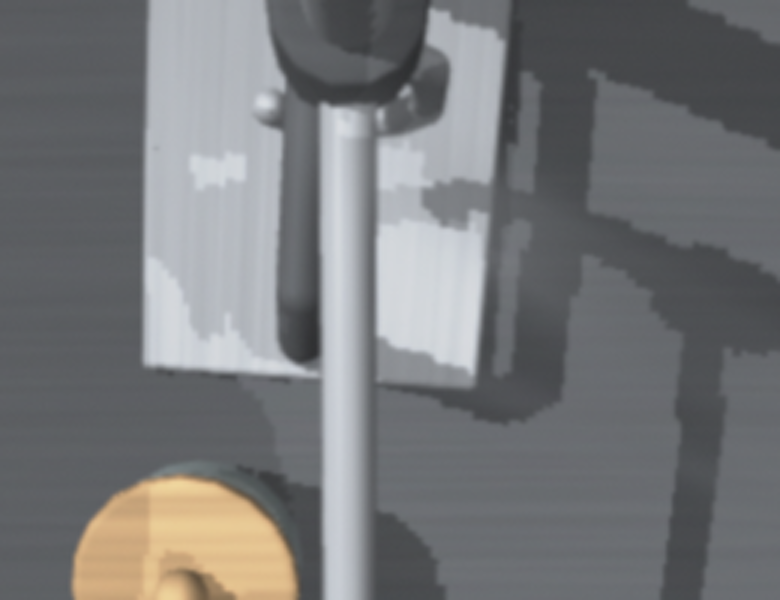

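View pics/s3.png

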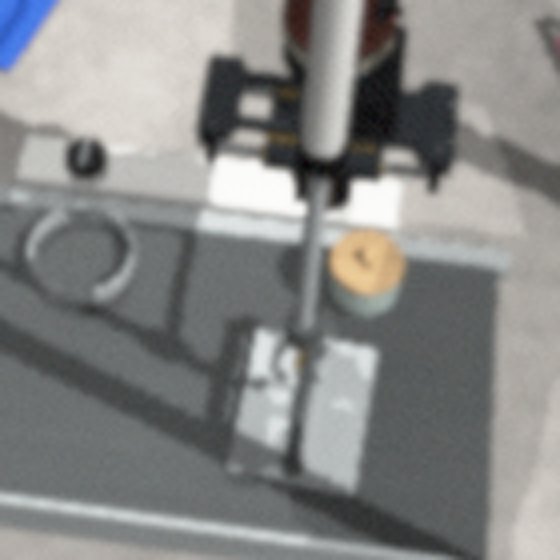

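```bash
python3 -m crank '[0,-0.5,0,0,0,-1.5,0,0,0,-2.5,0,0,0,-3.5,0,0,0,-4.5,0,0,0,-5.5,0,0,0,-5.5,0,0,0,-5.5,0,0]' ; cat > m.py <<'E'
from h import *
import sys
z0=float(sys.argv[1]); print(bot.get_state()["force"].round(1))
c=bot.camera("wrist"); P=cloud(c); np.savez("w4.npz",P=P,im=c["image"])
P=P.reshape(-1,3); P=P[~np.isnan(P).any(1)]; A=P
a=P[(P[:,2]>100)&(abs(P[:,2]-z0)<15)&(abs(P[:,1]-99)<18)]
for x in (550,560,580,600):
    t=a[abs(a[:,0]-x)<6]
    if len(t)>5: print("  arm x",x,"top z",np.percentile(t[:,2],95).round(1),"y",np.percentile(t[:,1],[5,95]).round(1))
b=P[(P[:,2]>82)&(P[:,2]<z0-14)&(abs(P[:,1]-103)<20)&(P[:,0]>560)&(P[:,0]<700)]
for x in range(570,640,10):
    t=b[abs(b[:,0]-x)<6]
    if len(t)>3: print("  bar x",x,len(t),"y",np.percentile(t[:,1],[5,50,95]).round(1),"top",np.percentile(t[:,2],90).round(1))
P=A; q=P[(P[:,2]>18)&(P[:,2]<65)&(P[:,0]>555)&(P[:,0]<660)&(abs(P[:,1]-101)<52)]
l=q[(q[:,1]>125)&(q[:,1]<142)]; r=q[(q[:,1]>60)&(q[:,1]<80)]
print("  plate z left",np.median(l[:,2]).round(1),"right",np.median(r[:,2]).round(1),"y max",np.percentile(q[q[:,2]>np.median(l[:,2])-3][:,1],99).round(1))
E
python3 m.py 137
```

```text
time_s: 11.7
ee_pos: [506.8, 97.6, 155.3]
tcp_rot: [2.159, 1.571, -0.952]
force: [-5.5, -1.3, 12.2]
finger_gap: 23.1
[-5.5 -1.3 12.2]
  arm x 550 top z 137.1 y [ 94.9 104. ]
  arm x 560 top z 137.0 y [ 95.3 104.2]
  arm x 580 top z 137.1 y [ 96.1 105.3]
  arm x 600 top z 137.0 y [ 96.8 105.6]
  bar x 570 27 y [107.3 108.7 110.2] top 86.0
  bar x 580 126 y [107.2 109.3 111.5] top 93.9
  bar x 590 120 y [107.4 109.3 111.4] top 94.3
  bar x 600 110 y [107.6 109.1 111. ] top 94.2
  bar x 610 94 y [107.8 109.2 110.6] top 93.8
  bar x 620 247 y [ 83.7  87.7 110. ] top 113.2
  bar x 630 107 y [83.5 86.7 91.6] top 114.2
  plate z left 22.5 right 22.4 y max 152.4
```

```bash
python3 -m crank '[-0.5,0,0,0,-2,0,0,0,-4,0,0,0,-6,0,0,0,-8,0,0,0,-10,0,0,0,-12,0,0,0,-14,0,0,0,-15.5,0,0,0,-16.5,0,0,0,-17,0,0,0,-17,0,0,0]' ; python3 m.py 154
```

```text
time_s: 13.25
ee_pos: [506.8, 97.6, 172.3]
tcp_rot: [2.471, 1.571, -0.64]
force: [-4.3, -1.7, 12.1]
finger_gap: 22.8
[-4.3 -1.7 12.1]
  arm x 550 top z 154.0 y [ 95. 104.]
  arm x 560 top z 154.0 y [ 95.3 104.3]
  arm x 580 top z 154.0 y [ 96.1 105.3]
  arm x 600 top z 154.2 y [ 96.8 105.7]
  bar x 570 18 y [107.9 108.7 110.3] top 85.9
  bar x 580 97 y [107.8 109.3 111.6] top 93.5
  bar x 590 90 y [107.9 109.4 111. ] top 94.5
  bar x 600 79 y [108.1 109.5 111. ] top 94.1
  bar x 610 69 y [108.4 109.3 110.7] top 93.5
  bar x 620 510 y [ 84.   90.7 120.9] top 127.8
  bar x 630 263 y [ 84.2  90.8 121.1] top 130.3
  plate z left 22.4 right 22.5 y max 152.3
```

```bash
python3 -m crank '[-0.5,0,0,0,-1,0,0,0,-1.5,0,0,0,-2,0,0,0,-2.5,0,0,0,-3,0,0,0,-3.5,0,0,0,-4,0,0,0,-4.5,0,0,0,-5,0,0,0,-5.5,0,0,0,-6,0,0,0]' ; python3 m.py 160
cat > f.py <<'E'
from h import *
f=[]
for i in range(10): bot.camera("wrist"); s=bot.get_state(); f.append(s["force"])
print("mean",np.mean(f,0).round(2),"sd",np.std(f,0).round(2),s["ee_pos"].round(1),s["time_s"])
E
python3 f.py
```

```text
time_s: 14.8
ee_pos: [506.8, 97.6, 177.7]
tcp_rot: [1.484, 1.571, -1.627]
force: [-2.6, -1.7, 6.8]
finger_gap: 22.9
[-2.6 -1.7  6.8]
  arm x 550 top z 159.3 y [ 94.9 104. ]
  arm x 560 top z 159.5 y [ 95.2 104.2]
  arm x 580 top z 159.4 y [ 96.1 105.3]
  arm x 600 top z 159.5 y [ 96.8 105.7]
  bar x 570 42 y [108.  109.5 111.9] top 87.4
  bar x 580 103 y [107.9 110.  111.8] top 96.3
  bar x 590 93 y [108.  109.6 111.7] top 96.8
  bar x 600 81 y [108.2 109.7 111.2] top 96.7
  bar x 610 65 y [108.5 109.3 110.7] top 95.8
  bar x 620 556 y [ 84.1  92.7 120.3] top 133.1
  bar x 630 293 y [ 84.2  92.2 121.3] top 134.9
  plate z left 25.8 right 23.5 y max 152.5
mean [-2.88 -1.21  7.3 ] sd [0.46 0.35 0.34] [506.8  97.6 177.8] 15.35
```

```bash
python3 -m crank '[-0.5,0,0,0,-1,0,0,0,-1.5,0,0,0,-2,0,0,0,-3,0,0,0,-4,0,0,0,-5,0,0,0,-6,0,0,0,-7,0,0,0,-8,0,0,0,-9,0,0,0,-10,0,0,0]' ; python3 m.py 170
python3 f.py; python3 - <<'E'
from h import *
c=bot.camera("scene"); save(c,"s4.png",(230,210,320,300),6)
E
```

```text
time_s: 16.85
ee_pos: [506.8, 97.6, 187.6]
tcp_rot: [0.985, 1.571, -2.126]
force: [-2.3, -0.8, 6.6]
finger_gap: 23.1
[-2.3 -0.8  6.6]
  arm x 550 top z 169.5 y [ 94.9 104. ]
  arm x 560 top z 169.5 y [ 95.3 104.3]
  arm x 580 top z 169.2 y [ 96.1 105.2]
  arm x 600 top z 169.4 y [ 96.8 105.6]
  bar x 570 49 y [108.  109.6 111.9] top 97.9
  bar x 580 103 y [107.9 110.  111.8] top 106.0
  bar x 590 91 y [108.  109.5 111.6] top 106.8
  bar x 600 81 y [108.2 109.6 111.2] top 106.5
  bar x 610 64 y [108.4 109.4 110.8] top 106.0
  bar x 620 555 y [ 84.2  92.6 120.3] top 142.2
  bar x 630 304 y [ 84.2  92.2 121.5] top 144.5
  plate z left 35.7 right 33.5 y max 152.5
mean [-2.65 -0.92  7.21] sd [0.47 0.43 0.46] [506.8  97.6 187.7] 17.4
```

View pics/s4.png

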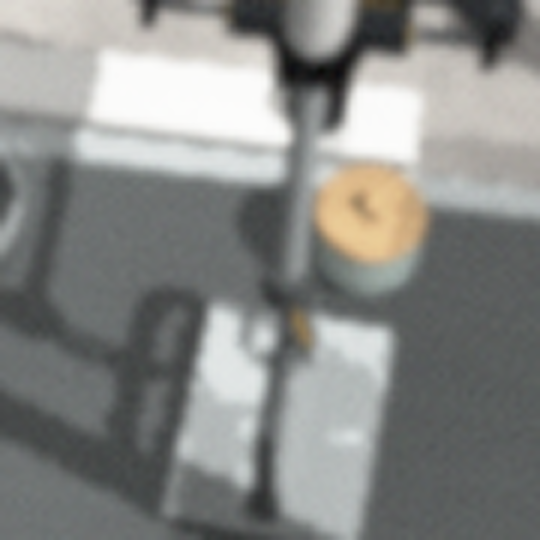

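```bash
python3 -m crank '[-1,0,0,0,-3,0,0,0,-6,0,0,0,-10,0,0,0,-14,0,0,0,-18,0,0,0,-22,0,0,0,-26,0,0,0,-30,0,0,0,-34,0,0,0,-38,0,0,0,-42,0,0,0]' && python3 -m crank '[-4,0,0,0,-8,0,0,0,-12,0,0,0,-16,0,0,0,-20,0,0,0,-24,0,0,0,-28,0,0,0,-32,0,0,0,-35,0,0,0,-37,0,0,0,-38,0,0,0,-38,0,0,0]'; python3 f.py
```

```text
time_s: 18.95
ee_pos: [506.8, 97.6, 229.8]
tcp_rot: [0.311, 1.57, -2.8]
force: [-1.2, -1.6, 4.3]
finger_gap: 23.3
time_s: 20.45
ee_pos: [506.8, 97.6, 268.0]
tcp_rot: [0.001, 1.57, -3.11]
force: [-3.6, -0.7, 2.5]
finger_gap: 23.5
mean [-3.51 -1.16  2.86] sd [0.56 0.82 0.41] [506.8  97.7 267.9] 20.95
```

```bash
python3 -m crank '[-1,0,0,0,-3,0,0,0,-6,0,0,0,-10,0,0,0,-14,0,0,0,-18,0,0,0,-22,0,0,0,-26,0,0,0,-30,0,0,0,-33,0,0,0,-35,0,0,0,-36,0,0,0]' && python3 -m crank '[-1,0,0,0,-2.5,0,0,0,-4,0,0,0,-5.5,0,0,0,-7,0,0,0,-8,0,0,0,-8.5,0,0,0,-9,0,0,0,-9,0,0,0]'; python3 f.py; python3 f.py
```

```text
time_s: 22.45
ee_pos: [506.8, 97.6, 304.0]
tcp_rot: [0.007, 1.571, -3.104]
force: [-4.5, -1.4, 0.2]
finger_gap: 22.9
time_s: 23.58
ee_pos: [506.9, 97.6, 313.1]
tcp_rot: [-0.083, 1.571, 3.089]
force: [-5.7, -0.1, 1.0]
finger_gap: 22.8
mean [-5.11 -1.09  0.51] sd [0.43 0.4  0.39] [506.9  97.6 313.1] 24.075
mean [-4.82 -1.17  0.84] sd [0.59 0.63 0.49] [506.8  97.6 313.1] 24.575
```

```bash
python3 -m crank '[-1,0,0,0,-3,0,0,0,-5,0,0,0,-7,0,0,0,-9,0,0,0,-11,0,0,0,-12,0,0,0,-13,0,0,0,-13,0,0,0]'; python3 f.py; python3 f.py;  python3 -m crank '[-1,0,0,0,-2,0,0,0,-4,0,0,0,-6,0,0,0,-7,0,0,0,-8,0,0,0,-8,0,0,0]'; python3 f.py; python3 f.py; python3 -m crank '[1,0,0,0,2,0,0,0,4,0,0,0,6,0,0,0,7,0,0,0,8,0,0,0,8,0,0,0]'; python3 f.py; python3 f.py
```

```text
time_s: 25.7
ee_pos: [506.8, 97.6, 326.2]
tcp_rot: [0.162, 1.571, -2.949]
force: [-5.8, -0.9, 0.1]
finger_gap: 23.1
mean [-4.98 -1.1   0.16] sd [0.5  0.48 0.57] [506.8  97.6 326.1] 26.2
mean [-5.08 -0.94  0.27] sd [0.4  0.49 0.54] [506.8  97.6 326.1] 26.7
time_s: 27.58
ee_pos: [506.8, 97.6, 334.2]
tcp_rot: [0.016, 1.571, -3.095]
force: [-5.6, -0.7, -0.5]
finger_gap: 23.1
mean [-5.02 -1.15 -0.24] sd [0.48 0.44 0.61] [506.8  97.6 334.2] 28.075
mean [-5.12 -1.24 -0.34] sd [0.6  0.37 0.24] [506.8  97.6 334.2] 28.575
time_s: 29.45
ee_pos: [506.8, 97.6, 326.1]
tcp_rot: [-0.069, 1.571, 3.103]
force: [-4.6, -0.8, -0.2]
finger_gap: 22.5
mean [-5.15 -1.12 -0.07] sd [0.37 0.58 0.48] [506.8  97.6 326.1] 29.95
mean [-5.05 -1.14 -0.38] sd [0.36 0.47 0.31] [506.8  97.6 326.2] 30.45
```

```bash
python3 -m crank '[-1,0,0,0,-1,0,0,0,-1,0,0,0,-1,0,0,0]' -1 10; python3 -m crank '[0,0,0,0,0,0,0,0,0,0,0,0,0,0,0,0]' -1 3; python3 f.py; python3 -m crank '[0,0,0,0,0,0,0,0,0,0,0,0,0,0,0,0]' -0.4 3;  python3 -m crank '[0,0,0,0,0,0,0,0,0,0,0,0,0,0,0,0,0,0,0,0,0,0,0,0]' 0.2 3; python3 f.py; python3 - <<'E'
from h import *
c=bot.camera("wrist"); P=cloud(c); save(c,"w5.png",(140,0,400,200),3)
P=P.reshape(-1,3); P=P[~np.isnan(P).any(1)]
a=P[(P[:,2]>270)&(P[:,2]<340)&(abs(P[:,1]-100)<12)]
for x in (550,580,600):
    t=a[abs(a[:,0]-x)<6]
    if len(t)>5: print("  arm x",x,"top z",np.percentile(t[:,2],95).round(1),"y",np.percentile(t[:,1],[5,95]).round(1))
E
```

```text
time_s: 30.95
ee_pos: [506.9, 97.7, 327.3]
tcp_rot: [-2.444, 1.571, 0.728]
force: [-4.9, -1.8, -0.3]
finger_gap: 23.7
time_s: 31.45
ee_pos: [507.1, 97.7, 327.2]
tcp_rot: [-2.936, 1.57, 0.236]
force: [-3.6, -0.3, 0.4]
finger_gap: 24.0
mean [-2.93 -0.18  0.1 ] sd [0.46 0.38 0.61] [507.   97.7 327.1] 31.95
time_s: 32.45
ee_pos: [507.0, 97.6, 327.1]
tcp_rot: [-2.993, 1.57, 0.179]
force: [0.1, -0.6, 0.2]
finger_gap: 26.1
time_s: 33.2
ee_pos: [506.9, 97.6, 327.1]
tcp_rot: [2.982, 1.571, -0.129]
force: [0.0, 0.2, -0.1]
finger_gap: 52.0
mean [-0.23 -0.22 -0.  ] sd [0.48 0.54 0.75] [506.9  97.6 327. ] 33.7
  arm x 550 top z 308.7 y [ 95.  104.1]
  arm x 580 top z 308.7 y [ 96.1 105.4]
  arm x 600 top z 308.7 y [ 96.9 105.8]
```

View pics/w5.png

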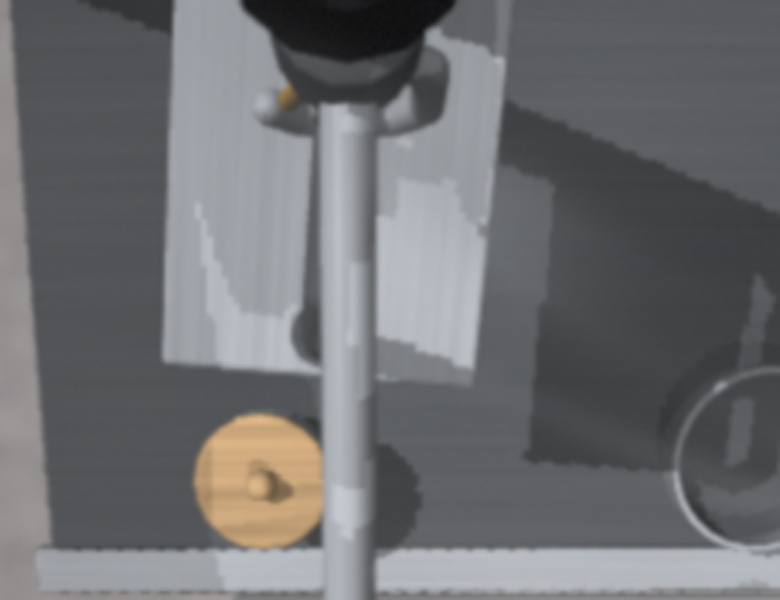

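```bash
python3 -m crank '[-5,0,0,0,-15,0,0,0,-30,0,0,0,-45,0,0,0,-60,0,0,0,-75,0,0,0,-90,0,0,0,-100,0,0,0,-100,0,0,0,-100,0,0,0,-100,0,0,0]'; python3 - <<'E'
from h import *
for k in range(3):
    c=bot.camera("wrist"); P=cloud(c).reshape(-1,3); P=P[~np.isnan(P).any(1)]
    a=P[(P[:,2]>270)&(P[:,2]<325)&(abs(P[:,1]-100)<12)&(abs(P[:,0]-580)<20)]
    g=P[(P[:,2]>335)&(P[:,2]<365)&(abs(P[:,1]-98)<16)&(abs(P[:,0]-508)<18)]
    q=P[(P[:,2]>160)&(P[:,2]<195)&(P[:,0]>560)&(P[:,0]<610)]
    print("arm top",np.percentile(a[:,2],95).round(1),"grip top",np.median(g,0).round(1),"plate z",np.median(q[:,2]).round(1),"n",len(q),np.median(q[q[:,1]>125][:,2]).round(1),np.median(q[q[:,1]<80][:,2]).round(1))
save(c,"w6.png",s=1.5)
print(bot.get_state()["force"],bot.get_state()["time_s"])
E
```

```text
time_s: 35.12
ee_pos: [506.7, 97.6, 426.3]
tcp_rot: [0.004, 1.569, -3.107]
force: [0.3, 0.3, -0.4]
finger_gap: 52.1
arm top 308.8 grip top [508.4  98.2 348.5] plate z 174.5 n 2563 175.6 173.0
arm top 308.7 grip top [508.4  98.2 348.4] plate z 174.5 n 2558 175.6 173.0
arm top 308.7 grip top [508.4  98.1 348.5] plate z 174.5 n 2555 175.6 173.0
[-0.38286041 -0.33759206  0.56752443] 35.275
```

View pics/w6.png

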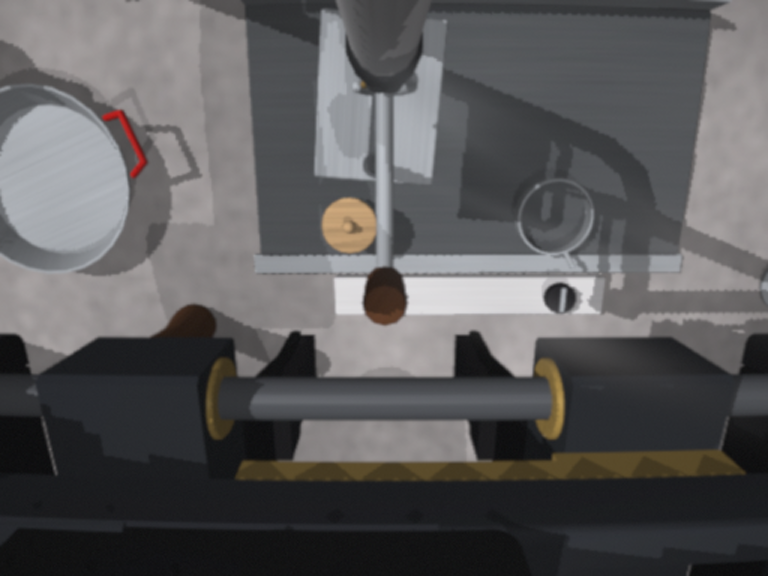

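The press hangs still at about 150 mm above the griddle, and the robot is clear of everything.

```bash
python3 -c "
from bench import bot
print(bot.sign_off())"
```

```text
the job is handed in; nothing more can be done
None
```

The grill press is hanging on the hook by itself, and I handed the job in at about 35 s of the 69 s allowed.

I gripped the hook by its wooden handle, drew it down about 186 mm and ran it along the rail until the bar was past the brass gate. Then I raised it slowly until the vertical force on the wrist was close to zero. I eased the grip off in stages and moved the arm straight up and away.

**Last checks**
- **Hook:** the arm height read the same, 308.7–308.8 mm, in the reading after the fingers opened and in three more after the arm backed off. It did not fly up.
- **Press:** it hangs with its plate about 150 mm above the griddle and tilted about 0.03 rad.
- **Gate:** in the pictures it looks shut against the tip with the bar behind it. I judged this by eye only.
- **Force:** the force sensor read only noise after letting go.
- **Other things on the counter:** the salt cellar, egg ring and paella pan look undisturbed in the last picture. I did not measure the others afterwards.

**Readings that disagreed**
- **Balance point:** two force readings at the same height, one after moving up and one after moving down, differed by about 0.4 N, in the opposite direction to what friction would give. I put that down to sensor noise and let go near their mean.
- **Press movement:** before the last push the bar may have looked 1–1.5 mm further along the rail. The next reading did not confirm any shift.

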